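# Fit the sensor boom to the school rover

### The arm

A 6-joint arm with a two-finger parallel gripper is mounted at the origin on the work surface. World frame = base frame: x ahead of the robot, y to its left, z up, the work surface at z = 0. Lengths are in m, angles in degrees, forces in N, time in s.
With the tool pointing down it reaches from about 0.3 to 1 m from the base axis. Payload 5.1 kg.
Tool frame: the origin (TCP) lies midway between the tips of the shut fingers; the grasp point (between the pads) lies 19 mm behind it (manip.grasp_offset is the z of the grasp point in the tool frame, in m); z points along the fingers, y is the line along which they close (so a half turn about z gives the same grasp; the last joint's range is limited). The gripper opens to 95 mm and grips with 3 to 60 N. Pads are 20 mm wide; open, the fingers measure 119 mm over their backs; the gripper's body (75 mm by 180 mm) begins 59 mm behind the grasp point.
Start: joints at [-4.733, 7.093, 94.555, -0, 78.352, -4.733], TCP at [0.65, -0, 0.215] pointing down, gripper open.
Joint ranges: [-149.61, 149.61], [-58.7, 133.49], [1.44, 155.28], [-77.14, 257.14], [18.33, 153.61], [-166.67, 166.67]. Speed limits (degrees/s): [147.25, 147.25, 180, 180, 180, 180].

### API

Orientations are given as [roll, pitch, yaw] about the fixed x, y, z axes, in that order (R = Rz(yaw) Ry(pitch) Rx(roll)).
In Python, from rig import monitor, vision, order, manip gives the robot as it stands.
- The arm moves only by the tool carry_out, never from a script. Its argument "series" is a list of rows, each a list of 5 numbers: the shift along the tool's x, y, z in mm, then the turn about the tool's z in rad, then the opening, from 0 (shut) to 1 (fully open). In form: [[dx, dy, dz, turn, fingers], ...]. A call has exactly 8 rows; each row shifts and turns the commanded pose from where the row before left it, along the tool's axes as they then stand; what a row does not reach is not made up. A row lasts 1/8 s, in which the tool goes at most 62.5 mm and 10.7 degrees, less where a joint would pass 70% of its speed; a pose out of reach is approached as far as the arm can. A call with a gripper value outside its range is refused whole. The fingers move at their own pace and stop on an object; the grip force is fixed at half the most. Time passes only in rows, so rows that do not move let the fingers close, or fill a call up. It gives the time, the measured TCP pose, the force, the opening and the grip force at its end, in the units of the state.
- monitor.observe(): the state, without advancing time (a new reading comes with each control period).
- vision.get_image(name): name is "scene" or "side" or "wrist"; returns (picture, depth): 420x560x3 uint8, blue, green, red; 420x560 float32, m along the optical axis (not along the pixel's ray), 0 where there is no reading.
- vision.camera_info(name): a dict with "intrinsics" (3x3 intrinsics, pixels), "rvec" (rotation vector, rad) and "tvec" (3), from world to camera coordinates, as OpenCV has them. Camera axes: x right, y down, z forward; pixel columns grow to the right and rows downward; lengths in m; the calibration is good to about 2 mm. A picture is of the moment at which its call begins: read the wrist's pose just before it. camera_info takes no time and is no camera call; for the wrist camera it gives the pose at the moment of the call.
- order.hand_in(): hands the job in; it is judged then, once.
The state is a dict: "time_s": time; "joint_pos": joint angles; "qvel": joint speeds; "joint_efforts": joint torques, N m; "tcp_pos": TCP position; "orientation": TCP orientation; "contact_force": force on the tool from outside, world axes, zero at the start; "torque": the same for the moment, N m; "width": finger opening in m; "gripper_force": force on a finger pad.
Only numpy, scipy, OpenCV 4.12 (cv2) and the standard library are available. Lean on these libraries where they do the work, as an engineer would, in place of code of your own. Each camera call takes 0.05 s, during which the arm holds its last target. There are 200 camera calls.

### The job

Take the sensor boom out of its wooden rest and slide its plain end into the rover's slanted sleeve until the red ring just meets the blue mouth of the sleeve, with the whole ring still showing. Then lock it by pressing the red clamp lever fully down to its stop, and leave the boom at that depth. Do not shove or tip the things standing around.

Things in the scene. Friction and masses are not known exactly. Their poses are not given: they have to be found in the camera images.
- boom_center (a point): Sensor boom, loose: aluminium tube, diameter 22 mm, round black head (diameter 38, length 35) on one end; length 225, 0.1-0.17 kg. This point, where to grip, is on its axis at the centre of mass, 120 from the plain end, 70 from the head; x axis towards the head. It starts level, axis 60 above the bench, free all round (41 mm of air below) from 65 mm plain-end side to 25 mm head side
- boom_mark (a point): On the boom's axis at the edge of the red ring (6 mm wide) that is nearer the plain end: 65 mm from the plain end, so 55 mm from the boom's centre point. The right depth is when this edge lies level with the sleeve's mouth. Same axes as the boom's centre point
- boom_tip (a point): Centre of the boom's plain end face, the end that goes into the sleeve
- sleeve: Round metal sleeve fixed on the orange rover, blue flared mouth; length 105 mm, bore 24, rubber-lined, open right through, no stop; outside 37 (45 at the mouth; flare 8 deep, 33 wide). Origin: centre of the mouth, 130 above the bench; x axis out of the mouth along the bore, rising 30 degrees above level; y level. The boom goes in along -x; friction holds it when let go, after settling about 2 mm deeper. Fixed
- rover: Orange toy-size rover chassis (180 by 110 mm, on four black wheels, 156 mm over the wheels, deck top 53 mm above the bench), fixed in place. Origin on the bench under its middle; x axis level, on the side to which the sleeve's mouth looks; y to the left of that, where the lever is; z up. The sleeve's mouth is at (30, 0, 130) mm
- lever_pivot (a point): Pivot of the red clamp lever, beside the sleeve at (0, 50, 95) mm in the rover's frame; the pivot's axis is the rover's y. Behind it a steel cheek stands between lever and sleeve
- lever_tip (a point): Free end of the red lever, 78 mm from the pivot; the lever is a flat bar 13 mm wide and 8 mm thick, its last 20 mm 20 mm wide and 10 thick. This point is at the middle of the thickness
- lever (a joint): Angle of the clamp lever (rad). At 0 (open) it stands 65 degrees above level, leaning to the rover's -x side; it grows as the lever is pressed down towards -x, to the locked stop at 1.2 (4 degrees below level). It has no spring: a stiff pivot keeps it where it is left; about 2 N at the tip moves it
- rest: Wooden rest with two V saddles, fixed: base plate 170 by 60 mm, 8 mm thick. Origin on the bench under the boom; its x axis runs along the boom
- flux_mid (a point): Amber flux bottle, loose bystander, diameter 46, 180 mm high; this point is half-way up
- spool_mid (a point): Blue solder spool, loose bystander, diameter 44, 40 mm high, standing near the boom's plain end; this point is half-way up
- cup_mid (a point): Green screw cup, loose bystander, diameter 56, 45 mm high, standing in front of the sleeve's mouth under the boom's way in; this point is half-way up
- driver_grip (a point): Yellow screwdriver, loose bystander, 170 mm long, lying on the bench; this point is in its handle
Not all that is in view belongs to the job. What is shaped like the part that bears boom_center but pink is not meant.

How it is judged (in metres and radians):
On the way, in this order (a step that is already met when the one before it is completed fails the run):
1. the boom is in the sleeve with its ring at the mouth while the lever is still open (x of boom_mark in the frame of sleeve between -0.006 and 0.006 m and y of boom_mark in the frame of sleeve between -0.005 and 0.005 m and z of boom_mark in the frame of sleeve between -0.005 and 0.005 m and angle between the x axis of boom_center and the x axis of sleeve, either way round below 0.09 rad and value of joint lever below 0.6 rad), for 0.2 s.
2. the lever is pressed down to its stop (value of joint lever above 1.08 rad), for 0.2 s.
At the end, for the whole second after the job is handed in: The boom sits in the sleeve at rest, the edge of its red ring within 6 mm of the sleeve's mouth along the bore and within 5 mm of the bore's axis, its axis within 0.09 rad of the bore's; the lever is above 1.08 rad (x of boom_mark in the frame of sleeve between -0.006 and 0.006 m and y of boom_mark in the frame of sleeve between -0.005 and 0.005 m and z of boom_mark in the frame of sleeve between -0.005 and 0.005 m and angle between the x axis of boom_center and the x axis of sleeve, either way round below 0.09 rad and linear speed of boom below 0.01 m/s and angular speed of boom below 0.1 rad/s and value of joint lever above 1.08 rad); the robot touches nothing.
It fails at once if the lever is pressed shut before the boom is in the sleeve (value of joint lever above 0.9 rad and distance between boom_tip and sleeve above 0.12 m).
It fails at once if the flux bottle is shoved more than 25 mm or tipped (distance of flux_mid from where it was at the start of the episode above 0.025 m or angle between flux_mid's own z axis and vertical above 0.4 rad).
It fails at once if the solder spool is shoved more than 25 mm or tipped (distance of spool_mid from where it was at the start of the episode above 0.025 m or angle between spool_mid's own z axis and vertical above 0.4 rad).
It fails at once if the screw cup is shoved more than 25 mm or tipped (distance of cup_mid from where it was at the start of the episode above 0.025 m or angle between cup_mid's own z axis and vertical above 0.4 rad).
It fails at once if the screwdriver is shoved more than 25 mm (distance of driver_grip from where it was at the start of the episode above 0.025 m).
It also fails if it takes over 69 s, if anything falls off the work surface, if the arm or the gripper's body presses on something with over 40 N, if the wrist force passes 120 N, or if a joint passes its speed limit or range.

## Working session

There is one attempt and no reset: what is moved stays moved. The work goes in short steps, Python scripts to look and compute and a tool call to move; the robot and the scene stay as the last step left them, time stands still between calls to the robot, and variables do not carry over. Pictures are saved under pics/ and viewed, at most 12 in all, crops included, and the job is handed in when it is done.

Besides the shell and the picture viewer there is one more tool, called after ">>>" as name(argument=value, ...), one argument or row to a line, values as JSON. carry_out: Moves the arm, as the interface text tells. Its arguments: {"type":"object","properties":{"series":{"type":"array"}},"required":["series"]}

```bash
mkdir -p pics; ls; python3 - <<'E'
from rig import monitor,vision,order,manip
import cv2,numpy as np
print(monitor.observe(),manip.grasp_offset)
for n in("scene","side","wrist"):
    im,d=vision.get_image(n);cv2.imwrite(f"pics/{n}0.png",im);np.savez(f"{n}0.npz",im=im,d=d)
    c=vision.camera_info(n);R=cv2.Rodrigues(np.array(c["rvec"]))[0];print(n,-R.T@np.array(c["tvec"]).ravel(),R[2])
E
```

```text
pics
{'time_s': 0.0, 'joint_pos': array([-4.73375589e+00,  7.13295604e+00,  9.46312551e+01,  2.81820846e-03,
        7.83505782e+01, -4.73246714e+00]), 'qvel': array([ 0.09193263, -0.07535518, -0.05528745, -0.07139755, -0.02114752,
       -0.02615229]), 'joint_efforts': array([-6.25927078e-04, -4.17603564e+01, -3.59935069e+01,  7.73367751e-02,
        4.92534391e-02, -1.75303944e-04]), 'tcp_pos': array([6.49384278e-01, 2.32850667e-05, 2.13422297e-01]), 'orientation': array([-1.79885830e+02, -1.22200955e-02,  8.99981272e+01]), 'contact_force': array([-0.35118461, -0.19119525,  0.22593136]), 'torque': array([-0.01740258, -0.01556464,  0.00153286]), 'gripper_force': 0.0, 'width': 0.09520610259170267} -0.0188
scene [1.10654858 0.28991203 1.04690501] [-0.49733925 -0.38207669 -0.77889093]
side [ 0.21693158 -0.93933283  0.88732859] [ 0.23763095  0.68191835 -0.6917506 ]
wrist [0.64865044 0.06892358 0.38368178] [-0.0013569  -0.24535147 -0.96943324]
```

View pics/scene0.png

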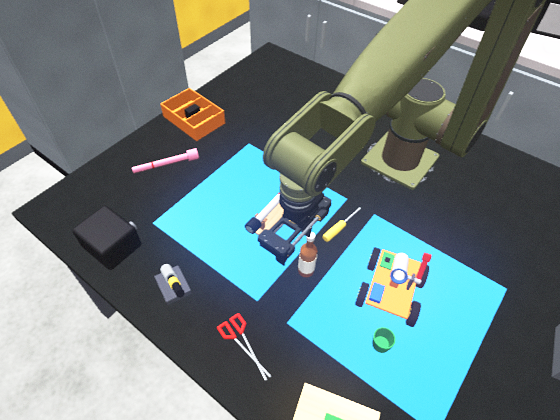

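View pics/side0.png

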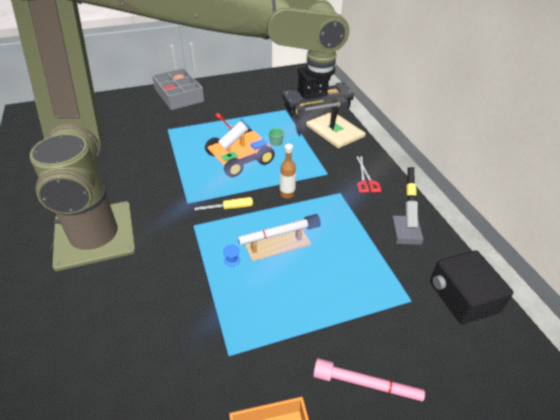

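```bash
cat > h.py <<'E'
import cv2,numpy as np
from rig import monitor,vision,order,manip
def cam(n):
    c=vision.camera_info(n);return np.array(c["intrinsics"]),cv2.Rodrigues(np.array(c["rvec"]))[0],np.array(c["tvec"]).ravel()
def cloud(d,K,R,t):
    v,u=np.indices(d.shape);p=np.stack([(u-K[0,2])/K[0,0]*d,(v-K[1,2])/K[1,1]*d,d],-1)
    P=(p-t)@R;P[d==0]=np.nan;return P
def ray(u,v,z,K,R,t):
    r=R.T@np.array([(u-K[0,2])/K[0,0],(v-K[1,2])/K[1,1],1]);o=-R.T@t;return o+r*(z-o[2])/r[2]
E
python3 - <<'E'
from h import *
for n in("side","scene"):
    f=np.load(n+"0.npz");im,d=f["im"],f["d"];P=cloud(d,*cam(n));hsv=cv2.cvtColor(im,cv2.COLOR_BGR2HSV)
    H,S,V=[hsv[...,i].astype(int) for i in range(3)]
    x,y,z=P[...,0],P[...,1],P[...,2]
    on=(z>.012)&(z<.25)&(x>.3)&(x<1)&(abs(y)<.5)
    ms={"orange":(H>8)&(H<20)&(S>150)&(V>120),"red":((H<5)|(H>174))&(S>150)&(V>80),"blue":(H>100)&(H<125)&(S>150),"green":(H>45)&(H<85)&(S>100),"yellow":(H>20)&(H<33)&(S>140),"white":(S<50)&(V>130),"dark":(V<60)}
    print(n)
    for k,m in ms.items():
        c,l,st,_=cv2.connectedComponentsWithStats((m&on).astype(np.uint8))
        for i in range(1,c):
            if st[i,4]>8:
                q=P[l==i];print(k,st[i],"med",np.round(np.median(q,0),3),"min",np.round(q.min(0),3),"max",np.round(q.max(0),3))
im=np.load("side0.npz")["im"];a=cv2.resize(im[105:185,160:300],None,fx=4,fy=4,interpolation=2);b=cv2.resize(im[190:270,215:355],None,fx=4,fy=4,interpolation=2)
im=np.load("scene0.npz")["im"];c=cv2.resize(im[235:365,340:450],(400*110//130,400),interpolation=2)
a=a[:300,:];
cv2.imwrite("pics/crop1.png",np.vstack([np.hstack([a[:300],np.zeros((300,240,3),np.uint8)]),np.hstack([b[:300],np.zeros((300,240,3),np.uint8)])]))
E
```

```text
side
orange [234 131  20  17 112] med [0.494 0.218 0.055] min [0.466 0.2   0.047] max [0.544 0.3   0.097]
orange [208 143  12  12  61] med [0.393 0.239 0.052] min [0.38  0.197 0.025] max [0.417 0.262 0.058]
orange [226 147   6   5  15] med [0.441 0.199 0.057] min [0.433 0.194 0.05 ] max [0.454 0.222 0.064]
orange [281 193  13   3  19] med [ 0.565 -0.022  0.015] min [ 0.551 -0.027  0.012] max [ 0.586 -0.009  0.021]
red [216 113   8   7  23] med [0.427 0.248 0.158] min [0.421 0.24  0.14 ] max [0.442 0.265 0.163]
blue [252 141  10   6  21] med [0.531 0.195 0.067] min [0.518 0.178 0.065] max [0.552 0.204 0.07 ]
blue [223 245  17  17 211] med [ 0.343 -0.214  0.039] min [ 0.323 -0.23   0.013] max [ 0.365 -0.188  0.044]
green [333 125   9   6  27] med [0.865 0.27  0.015] min [ 0.7   -0.014  0.013] max [0.879 0.291 0.225]
green [269 128  14   9  84] med [0.629 0.289 0.036] min [0.602 0.244 0.016] max [0.65  0.299 0.048]
green [223 153  13   7  56] med [0.434 0.164 0.057] min [0.415 0.145 0.054] max [0.455 0.18  0.064]
yellow [407 184   2  12  13] med [ 0.849 -0.209  0.113] min [ 0.845 -0.22 
[... 3682 characters left out ...]
 12  10  92] med [0.494 0.223 0.112] min [0.466 0.21  0.091] max [0.509 0.237 0.146]
white [408 275  14   9  58] med [0.472 0.262 0.1  ] min [0.43  0.242 0.044] max [0.482 0.275 0.109]
white [365 285   6  18  18] med [0.553 0.181 0.051] min [0.528 0.174 0.049] max [0.579 0.188 0.055]
white [294 383  86  37 971] med [0.832 0.244 0.013] min [0.776 0.178 0.012] max [0.905 0.35  0.018]
white [314 387   7   4   9] med [0.82  0.207 0.013] min [0.818 0.201 0.012] max [0.824 0.215 0.016]
dark [ 85 227  56  42 898] med [ 0.877 -0.431  0.056] min [ 0.795 -0.5    0.012] max [ 0.922 -0.426  0.091]
dark [175 284   9  13  52] med [ 0.88  -0.158  0.146] min [ 0.864 -0.183  0.135] max [ 0.888 -0.151  0.155]
```

View pics/crop1.png

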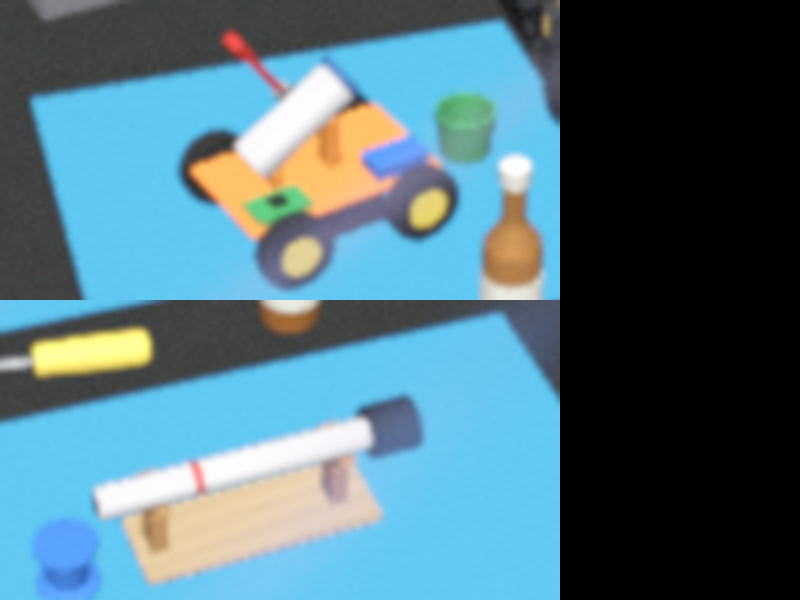

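>>> carry_out(
  series=[
    [20,-20,-40,0,1],
    [50,-30,-20,0,1],
    [50,-40,-10,0,1],
    [50,-40,-10,0,1],
    [50,-40,-5,0,1],
    [0,0,0,0,1],
    [0,0,0,0,1],
    [0,0,0,0,1],
  ],
)

```text
time_s: 1.15
tcp_pos: [0.4845, 0.2141, 0.2982]
orientation: [-180.0, 0.0, 89.9]
contact_force: [0.6, -0.5, -0.9]
width: 0.0951
gripper_force: 0.0
```

```bash
python3 - <<'E'
from h import *
s=monitor.observe();print(s["tcp_pos"],s["orientation"])
im,d=vision.get_image("wrist");np.savez("w1.npz",im=im,d=d,c=np.array(cam("wrist"),dtype=object),allow_pickle=True);cv2.imwrite("pics/w1.png",im);print(cam("wrist"))
im,d=vision.get_image("scene");np.savez("s1.npz",im=im,d=d)
# boom from side0
f=np.load("side0.npz");im,d=f["im"],f["d"];c=cam("side")
hsv=cv2.cvtColor(im,cv2.COLOR_BGR2HSV)
m=((hsv[...,1]<60)&(hsv[...,2]>130))
pts=[];
for u in range(242,308):
    v=np.nonzero(m[215:250,u])[0]
    if len(v)>3: pts.append((u,215+(v[0]+v[-1])/2,len(v)))
pts=np.array(pts);print(pts[::8])
k=np.polyfit(pts[:,0],pts[:,1],1)
for u in (240,308,320): print(u,ray(u,np.polyval(k,u),.06,*c))
E
```

```text
[0.48450988 0.21406443 0.29823492] [-1.79953514e+02  3.20909645e-02  8.99034245e+01]Traceback (most recent call last):
  File "<stdin>", line 3, in <module>
ValueError: could not broadcast input array from shape (3,3) into shape (3,)
```

```bash
cat >> h.py <<'E'
def snap(n,name):
    c=cam(n);im,d=vision.get_image(n);np.savez(name+".npz",im=im,d=d,K=c[0],R=c[1],t=c[2]);cv2.imwrite(f"pics/{name}.png",im);return im,d,c
def load(name):
    f=np.load(name+".npz");return f["im"],f["d"],(f["K"],f["R"],f["t"])
E
python3 - <<'E'
from h import *
_,_,c=snap("wrist","w1");print(c[0]);snap("scene","s1")
f=np.load("side0.npz");im,d=f["im"],f["d"];c=cam("side")
hsv=cv2.cvtColor(im,cv2.COLOR_BGR2HSV)
m=((hsv[...,1]<60)&(hsv[...,2]>130))
pts=[];
for u in range(242,308):
    v=np.nonzero(m[215:250,u])[0]
    if len(v)>3: pts.append((u,215+(v[0]+v[-1])/2,len(v)))
pts=np.array(pts);print(pts[::8])
k=np.polyfit(pts[:,0],pts[:,1],1)
for u in (240,308,320): print(u,ray(u,np.polyval(k,u),.06,*c))
E
```

```text
[[349.74998447   0.         282.35434274]
 [  0.         349.74998447 210.26270001]
 [  0.           0.           1.        ]]
[[242.  239.5   8. ]
 [250.  238.   11. ]
 [258.  236.5  10. ]
 [266.  233.5  10. ]
 [274.  238.   12. ]
 [282.  237.   18. ]
 [290.  236.   25. ]
 [298.  234.   29. ]
 [306.  232.   19. ]]
240 [ 0.37450086 -0.19283516  0.06      ]
308 [ 0.54929117 -0.23215755  0.06      ]
320 [ 0.58061511 -0.23920446  0.06      ]
```

View pics/w1.png

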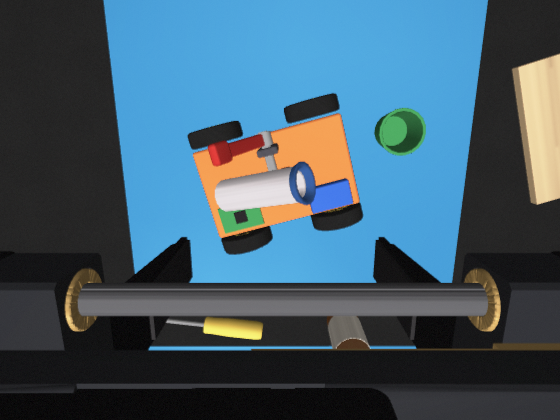

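```bash
python3 - <<'E'
from h import *
im,d,c=load("w1");hsv=cv2.cvtColor(im,cv2.COLOR_BGR2HSV);H,S,V=[hsv[...,i].astype(int) for i in range(3)]
P=cloud(d,*c)
m=(H>6)&(H<22)&(S>120)&(V>110);m[260:]=0;m[:,380:]=0
v,u=np.nonzero(m&(abs(P[...,2]-.053)<.006));q=np.array([ray(a,b,.053,*c)[:2] for a,b in zip(u,v)],np.float32)
r=cv2.minAreaRect(q*1000);print("deck",r)
m2=(H>95)&(H<125)&(S>150)&(V<200)&(P[...,2]>.09);v,u=np.nonzero(m2)
n,l,st,ce=cv2.connectedComponentsWithStats(m2.astype(np.uint8));print(st[1:],ce[1:])
k=1+np.argmax(st[1:,4]);cn=max(cv2.findContours((l==k).astype(np.uint8),0,1)[0],key=len);e=cv2.fitEllipse(cv2.convexHull(cn));print("ring",e,ray(*e[0],.13,*c))
q=P[l==k];print(np.nanmin(q,0),np.nanmax(q,0))
mr=((H<6)|(H>172))&(S>150)&(P[...,2]>.08);q=P[mr];print("red",q.min(0),q.max(0),q[q[:,2]>.15].mean(0))
mg=(H>45)&(H<85)&(S>80);mg[:,:370]=0;(x,y),rr=cv2.minEnclosingCircle(np.argwhere(mg)[:,::-1].astype(np.float32));print("cup",ray(x,y,.045,*c))
# sleeve white points
mw=(S<50)&(V>130)&(P[...,2]>.075);mw[260:]=0;q=P[mw];print("slv",q.min(0),q.max(0))
qc=q[:,:2]-q[:,:2].mean(0);w=np.linalg.svd(qc,full_matrices=False)[2][0];print(np.degrees(np.arctan2(*w[::-1])),q.mean(0))
E
```

```text
deck ((477.04217529296875, 217.35226440429688), (177.74517822265625, 108.96532440185547), 14.820841789245605)
[[290 162  26  42 598]
 [178 237   5   4   5]
 [185 237   2   2   3]
 [380 237   8   4   9]
 [189 240   1   2   2]
 [389 243   1   1   1]
 [172 244   2   1   2]
 [190 245   1  12  12]
 [375 245   1   1   1]
 [392 244   7   5   7]
 [169 246   1   1   1]
 [163 250   2   2   2]
 [400 250   5   4   5]
 [157 255   2   2   2]
 [407 255   3   3   3]
 [152 259   2   2   2]
 [191 259   1  13  13]
 [374 259   1   2   2]
 [412 259   4   4   4]
 [147 263   2   2   2]
 [417 263   4   4   4]
 [142 268   1   1   1]
 [422 268  10   8  10]
 [136 272   2   2   2]
 [189 274   4   9   9]
 [373 274   1   1   1]
 [373 276   1   1   1]
 [434 277   7   6   7]
 [375 280   1   1   1]
 [142 327   1   1   1]
 [131 332   1   1   1]
 [148 346   3   4   6]
 [415 346   1   1   1]
 [ 69 395   1   1   1]
 [ 30 401   1   1   1]
 [225 402   1   1   1]
 [ 51 404   1   1   1]
 [367 406   1   1   1]
 [ 63 413   1   1   1]
 [267 416   1   1   1]
 [292 418   1   1   1]] [[303.11036789 183.3361204 ]
 [180.         23
[... 934 characters left out ...]
    ]
 [ 30.         401.        ]
 [225.         402.        ]
 [ 51.         404.        ]
 [367.         406.        ]
 [ 63.         413.        ]
 [267.         416.        ]
 [292.         418.        ]]
ring ((302.31292724609375, 183.19432067871094), (24.986164093017578, 42.64619827270508), 168.81118774414062) [0.50292239 0.22446672 0.13      ]
[0.49057253 0.2046848  0.11282412] [0.51686146 0.24516606 0.14905225]
red [0.4180824  0.22564279 0.10357279] [0.533364   0.26991823 0.42278714] [0.42768159 0.25589744 0.1584005 ]
cup [0.62664086 0.10466964 0.045     ]
slv [0.40927809 0.18543074 0.08299895] [0.50659224 0.27361181 0.14550753]
-159.16210657332354 [0.45825245 0.21745004 0.11524371]
```

>>> carry_out(
  series=[
    [-50,0,-5,0,1],
    [-60,0,0,0,1],
    [-60,0,0,0,1],
    [-60,0,0,0,1],
    [-60,0,0,0,1],
    [-60,0,10,0,1],
    [0,0,0,0,1],
    [0,0,0,0,1],
  ],
)

```text
time_s: 2.3
tcp_pos: [0.4839, -0.1351, 0.2937]
orientation: [-180.0, -0.0, 89.9]
contact_force: [0.2, 0.1, 0.6]
width: 0.0951
gripper_force: 0.0
```

```bash
python3 - <<'E'
from h import *
s=monitor.observe();print(s["tcp_pos"],s["orientation"]);snap("wrist","w2")
E
```

```text
[ 0.48386497 -0.13512785  0.29366702] [-1.79977938e+02 -4.15013538e-02  8.99226896e+01]
```

View pics/w2.png

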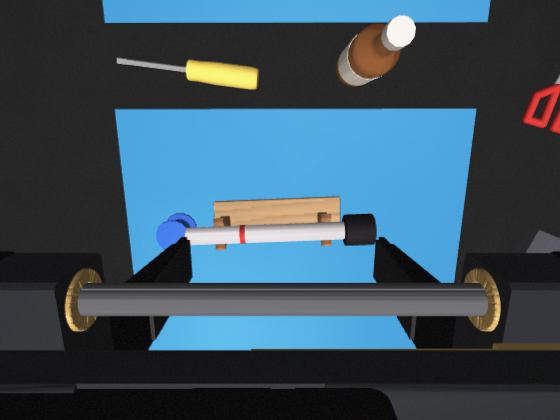

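```bash
python3 - <<'E'
from h import *
im,d,c=load("w2");hsv=cv2.cvtColor(im,cv2.COLOR_BGR2HSV);H,S,V=[hsv[...,i].astype(int) for i in range(3)]
P=cloud(d,*c);z=P[...,2]
m=(S<60)&(V>120)&(z>.05)&(z<.09);m[:200]=0;m[255:]=0
pts=[]
for u in range(192,342):
    v=np.nonzero(m[:,u])[0]
    if 8<len(v)<30: pts.append((u,(v[0]+v[-1])/2,len(v)))
pts=np.array(pts);k=np.polyfit(pts[:,0],pts[:,1],1);print(k,np.median(pts[:,2]),np.std(pts[:,1]-np.polyval(k,pts[:,0])))
us=np.nonzero(m.any(0))[0];print(us.min(),us.max())
r=((H<8)|(H>170))&(S>120);r[:215]=0;r[250:]=0;r[:,:220]=0;r[:,260:]=0;rv,ru=np.nonzero(r);print("ring",ru.min(),ru.max(),ru.mean())
for n,u in (("tip",us.min()),("ring",ru.mean()),("neck",us.max())): print(n,ray(u,np.polyval(k,u),.06,*c))
q=P[m&(z>.066)];A=q-q.mean(0);w=np.linalg.svd(A,full_matrices=False)[2][0];print("cloud",q.mean(0),w,q[:,2].max())
mb=(H>100)&(H<130)&(S>150)&(V<215)&(z>.03)&(z<.05);mb[:,:150]=0;mb[:,200:]=0;q=P[mb];print("spool",q.min(0),q.max(0))
my=(H>20)&(H<35)&(S>140);my[100:]=0;q=P[my];print("driver",np.nanmin(q,0),np.nanmax(q,0))
E
```

```text
[-3.43975611e-02  2.42438892e+02] 17.0 0.6527545964882618
185 344
ring 240 244 241.74358974358975
tip [ 0.36450078 -0.20029479  0.06      ]
ring [ 0.43341344 -0.1979407   0.06      ]
neck [ 0.557099   -0.19371554  0.06      ]
cloud [ 0.46391109 -0.19545963  0.06931708] [-9.99288003e-01 -3.77286751e-02 -1.85227517e-04] 0.07327871904747056
spool [ 0.33018461 -0.22415164  0.03599478] [ 0.36021968 -0.18692225  0.04145136]
driver [ 0.36309756 -0.02716207 -0.00082112] [0.45391731 0.00815032 0.0261517 ]
```

>>> carry_out(
  series=[
    [-61,2,0,0,1],
    [0,0,15,0.187,1],
    [0,0,15,0.187,1],
    [0,0,15,0.187,1],
    [0,0,15,0.187,1],
    [0,0,15,0.187,1],
    [0,0,15,0.187,1],
    [0,0,15,0.187,1],
  ],
)

```text
time_s: 3.35
tcp_pos: [0.4867, -0.1942, 0.1889]
orientation: [180.0, -0.0, 14.8]
contact_force: [1.1, 0.3, -0.6]
width: 0.0948
gripper_force: 0.0
```

>>> carry_out(
  series=[
    [0,0,0,0.187,1],
    [0,0,0,0.038,1],
    [0,0,0,0,1],
    [0,0,0,0,1],
    [0,0,0,0,1],
    [0,0,0,0,1],
    [0,0,0,0,1],
    [0,0,0,0,1],
  ],
)

```text
time_s: 4.35
tcp_pos: [0.4859, -0.196, 0.1888]
orientation: [-180.0, 0.0, 2.1]
contact_force: [-0.2, -0.6, -0.3]
width: 0.095
gripper_force: 0.0
```

>>> carry_out(
  series=[
    [0,0,40,0,1],
    [0,0,40,0,1],
    [0,0,40,0,1],
    [0,0,28,0,1],
    [0,0,0,0,1],
    [0,0,0,0,0],
    [0,0,0,0,0],
    [0,0,0,0,0],
  ],
)

```text
time_s: 5.35
tcp_pos: [0.4868, -0.1964, 0.0422]
orientation: [179.9, -0.1, 2.1]
contact_force: [0.2, -0.8, 0.5]
width: 0.0706
gripper_force: 0.0
```

>>> carry_out(
  series=[
    [0,0,0,0,0],
    [0,0,0,0,0],
    [0,0,0,0,0],
    [0,0,0,0,0],
    [0,0,0,0,0],
    [0,0,0,0,0],
    [0,0,0,0,0],
    [0,0,0,0,0],
  ],
)

```text
time_s: 6.35
tcp_pos: [0.4859, -0.1959, 0.0408]
orientation: [-180.0, 0.0, 2.1]
contact_force: [-0.8, 1.2, 0.5]
width: 0.0216
gripper_force: 30.0
```

```bash
python3 - <<'E'
from h import *
im,d,c=load("w2");P=cloud(d,*c)
hsv=cv2.cvtColor(im,cv2.COLOR_BGR2HSV);H,S,V=[hsv[...,i].astype(int) for i in range(3)]
m=(H<25)&(S>60)&(P[...,2]>.03)&(P[...,2]<.1)
for a,b in((205,235),(310,340)):
    mm=m.copy();mm[:,:a]=0;mm[:,b:]=0;mm[:195]=0;mm[255:]=0
    q=P[mm];
    for r in (q[q[:,1]>-.196],q[q[:,1]<-.196]):
        print(len(r), r.min(0).round(3),r.max(0).round(3),np.percentile(r[:,2],[50,90]).round(3))
E
```

```text
108 [ 0.4   -0.194  0.03 ] [ 0.412 -0.178  0.062] [0.057 0.06 ]
55 [ 0.401 -0.218  0.056] [ 0.412 -0.211  0.062] [0.059 0.061]
101 [ 0.529 -0.19   0.031] [ 0.541 -0.174  0.062] [0.058 0.061]
52 [ 0.531 -0.213  0.056] [ 0.541 -0.206  0.062] [0.058 0.06 ]
```

>>> carry_out(
  series=[
    [0,0,-20,0,0],
    [0,0,-30,0,0],
    [0,0,-35,0,0],
    [0,0,-30,0,0],
    [0,0,0,0,0],
    [0,0,0,0,0],
    [0,0,0,0,0],
    [0,0,0,0,0],
  ],
)

```text
time_s: 7.35
tcp_pos: [0.4852, -0.1956, 0.1543]
orientation: [-179.9, 0.1, 2.1]
contact_force: [0.1, -0.1, -1.8]
width: 0.0213
gripper_force: 30.0
```

>>> carry_out(
  series=[
    [-40,0,-15,0,0],
    [-50,0,-5,0,0],
    [-29,-40,0,0,0],
    [0,-55,0,0,0],
    [0,-55,0,0,0],
    [0,-55,0,0,0],
    [0,-55,0,0,0],
    [0,-50,0,0,0],
  ],
)

```text
time_s: 8.35
tcp_pos: [0.355, 0.1113, 0.1755]
orientation: [-180.0, -0.0, 2.1]
contact_force: [0.4, -0.2, -1.5]
width: 0.0214
gripper_force: 30.0
```

>>> carry_out(
  series=[
    [0,-45,0,0,0],
    [0,-30,0,0,0],
    [0,0,0,-0.074,0],
    [0,0,0,-0.074,0],
    [0,0,0,-0.074,0],
    [0,0,0,0,0],
    [0,0,0,0,0],
    [0,0,0,0,0],
  ],
)

```text
time_s: 9.35
tcp_pos: [0.3528, 0.1844, 0.1757]
orientation: [180.0, 0.0, 14.8]
contact_force: [0.1, -0.3, -0.4]
width: 0.0213
gripper_force: 30.0
```

```bash
python3 - <<'E'
from h import *
a=snap("side","sd3")[0];b=snap("scene","sc3")[0]
A=cv2.resize(a[60:200,120:300],None,fx=2.2,fy=2.2);B=cv2.resize(b[180:340,300:460],None,fx=2.2,fy=2.2)
o=np.zeros((360,760,3),np.uint8);o[:A.shape[0],:A.shape[1]]=A;o[:B.shape[0],400:400+B.shape[1]]=B;cv2.imwrite("pics/c3.png",o)
E
```

```text
(no output)
```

View pics/c3.png

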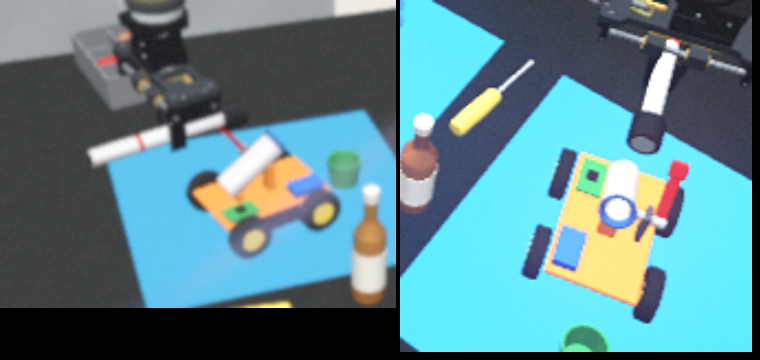

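>>> carry_out(
  series=[
    [0,0,25,0,0],
    [0,0,20,0,0],
    [0,0,5,0,0],
    [0,0,5,0,0],
    [0,0,5,0,0],
    [0,0,5,0,0],
    [0,0,0,0,0],
    [0,0,0,0,0],
  ],
)

```text
time_s: 10.45
tcp_pos: [0.3528, 0.1844, 0.111]
orientation: [-180.0, 0.0, 14.8]
contact_force: [-3.5, -0.4, 0.4]
width: 0.0208
gripper_force: 30.0
```

>>> carry_out(
  series=[
    [0,0,4,0,0],
    [0,0,4,0,0],
    [0,0,4,0,0],
    [0,0,4,0,0],
    [0,0,4,0,0],
    [0,0,0,0,0],
    [0,0,0,0,0],
    [0,0,0,0,0],
  ],
)

```text
time_s: 11.45
tcp_pos: [0.353, 0.1844, 0.0909]
orientation: [180.0, -0.0, 14.8]
contact_force: [-1.8, -0.5, 0.7]
width: 0.0216
gripper_force: 30.0
```

```bash
cat > ang.py <<'E'
from h import *
import sys
# boom tilt from side view: tube centreline cast onto the vertical plane through the tool along its yaw
def boom(n,name,sp=None):
    s=monitor.observe();p=s["tcp_pos"];yw=np.radians(s["orientation"][2])
    im,d,c=snap(n,name);K,R,t=c;P=cloud(d,*c)
    e=np.array([np.cos(yw),np.sin(yw),0]);nn=np.array([-e[1],e[0],0])
    g=p+[0,0,.0188];rel=P-g;a=rel@e;b=rel@nn;z=rel[...,2]
    hsv=cv2.cvtColor(im,cv2.COLOR_BGR2HSV)
    m=(hsv[...,1]<70)&(hsv[...,2]>90)&(abs(b)<.022)&(a<-.02)&(a>-.14)&(abs(z)<.1)
    nl,l,st,_=cv2.connectedComponentsWithStats(m.astype(np.uint8));
    q=np.isin(l,1+np.nonzero(st[1:,4]>25)[0])
    v,u=np.nonzero(q);o=-R.T@t
    r=np.stack([(u-K[0,2])/K[0,0],(v-K[1,2])/K[1,1],np.ones(len(u))],-1)@R
    X=o+r*(((g-o)@nn)/(r@nn))[:,None]-g
    A=np.stack([X@e,X[:,2]],-1);A0=A.mean(0);w=np.linalg.svd(A-A0,full_matrices=False)[2][0];w*=np.sign(w[0])
    al=(A-0)@w;print("tcp",p.round(4),"f",s["contact_force"].round(1),"n",len(A),"tilt",np.degrees(np.arctan2(w[1],w[0])),"axis offset at grip mm",1000*(A0[0]*w[1]-A0[1]*w[0])*-1,"tip along",al.min()*1000)
    red=((hsv[...,0]<8)|(hsv[...,0]>170))&(hsv[...,1]>100)&(abs(b)<.03)&(abs(z)<.1)&(a<-.02)&(a>-.09)
    v,u=np.nonzero(red)
    if len(u):
        r=np.stack([(u-K[0,2])/K[0,0],(v-K[1,2])/K[1,1],np.ones(len(u))],-1)@R
        X=o+r*(((g-o)@nn)/(r@nn))[:,None]-g;y=np.stack([X@e,X[:,2]],-1).mean(0);print("ring along",y@w*1000,"(level -52)")
if __name__=="__main__": boom("side",sys.argv[1])
E
python3 ang.py a4
```

```text
tcp [0.353  0.1844 0.0909] f [-1.8 -0.5  0.7] n 220 tilt 15.310581558858358 axis offset at grip mm 0.4310221751377824 tip along -117.82125033225101
```

>>> carry_out(
  series=[
    [0,0,4,0,0],
    [0,0,4,0,0],
    [0,0,4,0,0],
    [0,0,4,0,0],
    [0,0,4,0,0],
    [0,0,4,0,0],
    [0,0,0,0,0],
    [0,0,0,0,0],
  ],
)

```text
time_s: 12.5
tcp_pos: [0.3524, 0.1843, 0.0665]
orientation: [180.0, 0.1, 14.8]
contact_force: [-0.7, 0.0, 0.5]
width: 0.0216
gripper_force: 30.0
```

```bash
python3 ang.py a5
```

```text
tcp [0.3524 0.1843 0.0665] f [-0.7  0.   0.5] n 201 tilt 27.9806458274927 axis offset at grip mm 1.1027380156778017 tip along -116.91678073394544
```

>>> carry_out(
  series=[
    [0,0,2,0,0],
    [0,0,1,0,0],
    [0,0,0,0,0],
    [0,0,0,0,0],
    [0,0,-15,0,0],
    [0,0,-30,0,0],
    [0,0,-50,0,0],
    [0,0,0,0,0],
  ],
)

```text
time_s: 13.55
tcp_pos: [0.3555, 0.1854, 0.1642]
orientation: [-180.0, -0.5, 14.8]
contact_force: [0.5, -0.1, -1.6]
width: 0.0213
gripper_force: 30.0
```

```bash
python3 ang.py a6
```

```text
tcp [0.3555 0.1854 0.1642] f [ 0.5 -0.1 -1.6] n 228 tilt 28.914250077337268 axis offset at grip mm 1.1263689135670787 tip along -116.51350880432969
```

>>> carry_out(
  series=[
    [0,0,-50,0,0],
    [0,0,-50,0,0],
    [55,0,0,0,0],
    [55,0,0,0,0],
    [55,0,0,0,0],
    [55,0,0,0,0],
    [55,0,0,0,0],
    [10,0,0,0,0],
  ],
)

```text
time_s: 14.6
tcp_pos: [0.6293, 0.2572, 0.2545]
orientation: [180.0, 0.4, 14.8]
contact_force: [-1.1, -0.1, -1.0]
width: 0.0214
gripper_force: 30.0
```

>>> carry_out(
  series=[
    [0,0,15,0,0],
    [0,0,15,0,0],
    [0,0,15,0,0],
    [0,0,15,0,0],
    [0,0,15,0,0],
    [0,0,0,0,0],
    [0,0,0,0,0],
    [0,0,0,0,0],
  ],
)

```text
time_s: 15.6
tcp_pos: [0.6289, 0.2575, 0.1849]
orientation: [-180.0, -0.1, 14.8]
contact_force: [0.2, -0.1, -1.1]
width: 0.0212
gripper_force: 30.0
```

```bash
python3 ang.py a7; python3 - <<'E'
from h import *
a=load("a7")[0];b=snap("scene","sc7")[0]
A=cv2.resize(a[80:190,180:320],None,fx=3,fy=3,interpolation=2);B=cv2.resize(b[220:360,340:450],None,fx=3,fy=3,interpolation=2)
o=np.zeros((420,760,3),np.uint8);o[:A.shape[0],:A.shape[1]]=A;o[:B.shape[0],425:425+B.shape[1]]=B;cv2.imwrite("pics/c7.png",o)
E
```

```text
tcp [0.6289 0.2575 0.1849] f [ 0.2 -0.1 -1.1] n 199 tilt 27.024366195337027 axis offset at grip mm -1.1722351681832666 tip along -117.70206609668519
```

View pics/c7.png

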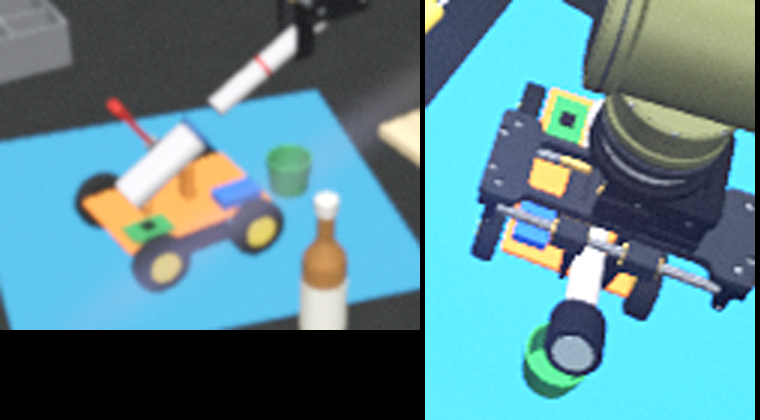

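```bash
cat > col.py <<'E'
from h import *
import sys
def seg(im,poly):
    return im
im,d,c=load(sys.argv[1]);P=cloud(d,*c);hsv=cv2.cvtColor(im,cv2.COLOR_BGR2HSV)
w=(hsv[...,1]<70)&(hsv[...,2]>95)
M=np.array([.504,.2247,.130]);u=np.array([.8373,.2212,.5])
rel=P-M;s=rel@u;off=np.linalg.norm(rel-s[...,None]*u,axis=-1)
def line(m):
    n,l,st,_=cv2.connectedComponentsWithStats(m.astype(np.uint8));k=1+np.argmax(st[1:,4])
    r=cv2.minAreaRect(cv2.findContours((l==k).astype(np.uint8),0,1)[0][0]);b=cv2.boxPoints(r)
    e=[b[1]-b[0],b[2]-b[1]];L=[np.linalg.norm(x) for x in e];e=e[int(L[1]>L[0])];return np.array(r[0]),e/np.linalg.norm(e),max(L),min(L),st[k]
c1,e1,L1,w1,s1=line(w&(off<.03)&(s<-.012)&(s>-.11))
c2,e2,L2,w2,s2=line(w&(off<.03)&(s>.012)&(s<.13))
e1*=np.sign((c2-c1)@e1);e2*=np.sign((c2-c1)@e2)
n=np.array([-e1[1],e1[0]]);k=c[0][0,0]/np.nanmedian(d[(w&(off<.03))])
tip=c2-e2*L2/2
print("sleeve",c1,e1,L1,w1,"boom",c2,e2,L2,w2);print("angle img deg",np.degrees(np.arctan2(e1[0]*e2[1]-e1[1]*e2[0],e1@e2)),"tip off mm (+ = image down/right)",(tip-c1)@n/k*1000,"px/mm",k/1000)
print("proj of assumed axis",[ (c[0]@(c[1]@(M+a*u)+c[2])/(c[1]@(M+a*u)+c[2])[2])[:2] for a in(-.1,0,.03,.1)],"tip",tip)
E
python3 col.py a7
```

```text
sleeve [232.00001526 135.5       ] [ 0.7071068 -0.7071068] 27.577164 12.020815 boom [262.54971313 106.05524445] [ 0.7432942  -0.66896474] 30.623724 7.0612674
angle img deg 3.0127892 tip off mm (+ = image down/right) -0.07502948752445815 px/mm 0.31270334910351033
proj of assumed axis [array([221.64409405, 144.64209298]), array([244.23233821, 123.42953153]), array([251.00631135, 117.06811094]), array([266.80776386, 102.2290079 ])] tip [251.16849518 116.29833984]
```

>>> carry_out(
  series=[
    [-5.2,0,3,0,0],
    [-5.2,0,3,0,0],
    [-5.2,0,3,0,0],
    [-5.2,0,3,0,0],
    [-5.2,0,3,0,0],
    [-5.2,0,3,0,0],
    [-2.6,0,1.5,0,0],
    [0,0,0,0,0],
  ],
)

```text
time_s: 16.7
tcp_pos: [0.5977, 0.2492, 0.1659]
orientation: [-180.0, -0.4, 14.8]
contact_force: [6.3, 0.2, -0.0]
width: 0.0213
gripper_force: 30.0
```

```bash
python3 ang.py a8; python3 col.py a8
```

```text
tcp [0.5977 0.2492 0.1659] f [ 6.3  0.2 -0. ] n 324 tilt 32.18301128895555 axis offset at grip mm 2.8179282540035584 tip along -162.60715277729602
sleeve [232.25003052 135.75001526] [ 0.7071068 -0.7071068] 27.577164 11.313708 boom [259.5 110. ] [ 0.70710677 -0.70710677] 31.819805 7.7781744
angle img deg 0.0 tip off mm (+ = image down/right) 3.392324077489189 px/mm 0.3126552328212551
proj of assumed axis [array([221.64409405, 144.64209298]), array([244.23233821, 123.42953153]), array([251.00631135, 117.06811094]), array([266.80776386, 102.2290079 ])] tip [248.25 121.25]
```

>>> carry_out(
  series=[
    [-2.6,0,1.5,0,0],
    [-2.6,0,1.5,0,0],
    [-2.6,0,1.5,0,0],
    [-2.6,0,1.5,0,0],
    [-2.6,0,1.5,0,0],
    [0,0,0,0,0],
    [0,0,0,0,0],
    [0,0,0,0,0],
  ],
)

```text
time_s: 17.75
tcp_pos: [0.5966, 0.2487, 0.1685]
orientation: [-179.9, -2.2, 14.8]
contact_force: [25.6, 6.7, 10.3]
width: 0.0216
gripper_force: 30.0
```

```bash
python3 ang.py a9; python3 col.py a9;python3 - <<'E'
from h import *
a=load("a9")[0];cv2.imwrite("pics/c9.png",cv2.resize(a[80:170,190:310],None,fx=6,fy=6,interpolation=2))
E
```

```text
tcp [0.5966 0.2487 0.1685] f [25.6  6.7 10.3] n 334 tilt 33.496865111319686 axis offset at grip mm 3.0133966025600105 tip along -165.60425378211409
sleeve [232.25003052 135.75001526] [ 0.7071068 -0.7071068] 27.577164 11.313708 boom [259.  109.5] [ 0.70710677 -0.70710677] 31.819805 7.7781744
angle img deg 0.0 tip off mm (+ = image down/right) 1.1303652615324773 px/mm 0.31274938959436477
proj of assumed axis [array([221.64409405, 144.64209298]), array([244.23233821, 123.42953153]), array([251.00631135, 117.06811094]), array([266.80776386, 102.2290079 ])] tip [247.75 120.75]
```

View pics/c9.png

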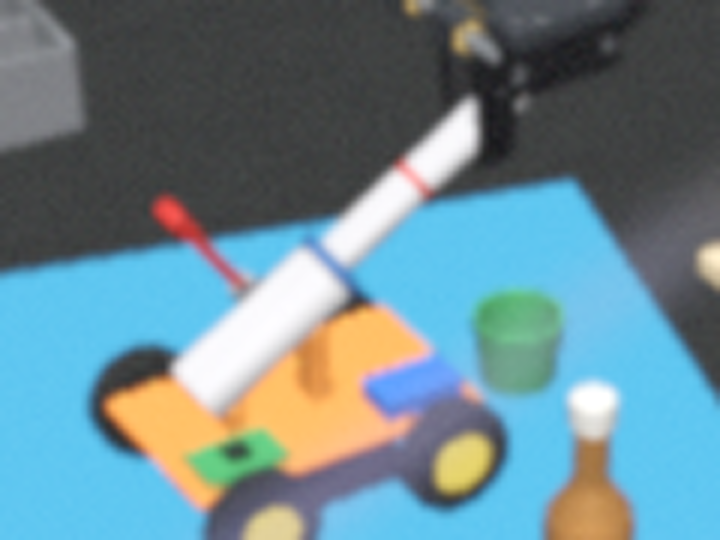

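```bash
cat > rel.py <<'E'
from h import *
import sys
# sleeve and boom edges from the side picture, cast on the vertical plane through the sleeve axis; coordinates (s along bore, h above axis)
def rel(name):
    im,d,c=load(name);K,R,t=c;M=np.array([.504,.2247,.130]);u=np.array([.8373,.2212,.5]);nn=np.array([-.2554,.9668,0]);w=np.cross(u,nn);w*=np.sign(w[2])
    o=-R.T@t;big=cv2.resize(im,None,fx=4,fy=4,interpolation=cv2.INTER_CUBIC)
    S,Hh=np.meshgrid(np.arange(-.12,.13,.0005),np.arange(.04,-.04,-.0005))
    X=M+S[...,None]*u+Hh[...,None]*w;p=(X@R.T+t)@K.T;p=p[...,:2]/p[...,2:]
    g=cv2.remap(im,p[...,0].astype(np.float32),p[...,1].astype(np.float32),cv2.INTER_CUBIC)
    hsv=cv2.cvtColor(g,cv2.COLOR_BGR2HSV);m=((hsv[...,1]<80)&(hsv[...,2]>100)).astype(np.uint8)
    cv2.imwrite(f"pics/rect_{name}.png",g)
    for nm,a,b in(("sleeve",-.085,-.02),("boom",.012,.075)):
        r=[]
        for j in range(int((a+.12)/.0005),int((b+.12)/.0005),4):
            n,l,st,ce=cv2.connectedComponentsWithStats(m[:,j:j+1])
            if n>1:
                k=1+np.argmax(st[1:,4]);r.append((S[0,j],(Hh[st[k,1],0]+Hh[st[k,1]+st[k,3]-1,0])/2,st[k,3]*.5))
        r=np.array(r)
        if len(r)<5: print(nm,"few");continue
        md=np.median(r[:,2]);q=r[abs(r[:,2]-md)<3];k=np.polyfit(q[:,0],q[:,1],1)
        print(nm,"width",md,"slope deg",np.degrees(np.arctan(k[0])).round(2),"h at s=0 mm",(k[1]*1000).round(2),"at -0.009",(np.polyval(k,-.009)*1000).round(2),len(q))
    red=(((hsv[...,0]<8)|(hsv[...,0]>170))&(hsv[...,1]>90));red[:,:230]=0;red[:15]=0;red[65+30:]=0
    cc=np.nonzero(red.sum(0)>8)[0]
    if len(cc):print("ring s mm",S[0,cc.min()]*1000,S[0,cc.max()]*1000)
    blue=(hsv[...,0]>104)&(hsv[...,0]<125)&(hsv[...,1]>120)&(hsv[...,2]<190);cc=np.nonzero(blue[40:120,200:300].sum(0)>12)[0]
    if len(cc):print("blue s mm",S[0,200+cc.min()]*1000,S[0,200+cc.max()]*1000)
rel(sys.argv[1])
E
for i in a7 a8 a9; do echo $i; python3 rel.py $i;done
```

```text
a7
sleeve width 51.0 slope deg -0.33 h at s=0 mm -2.21 at -0.009 -2.16 25
boom width 34.0 slope deg -5.41 h at s=0 mm 9.57 at -0.009 10.42 13
ring s mm 101.0000000000002 102.5000000000002
a8
sleeve width 51.5 slope deg -0.45 h at s=0 mm -2.29 at -0.009 -2.22 25
boom width 33.5 slope deg -0.78 h at s=0 mm 2.25 at -0.009 2.37 26
ring s mm 64.00000000000017 64.50000000000017
a9
sleeve width 51.0 slope deg -0.33 h at s=0 mm -2.16 at -0.009 -2.11 25
boom width 34.5 slope deg -0.18 h at s=0 mm 3.01 at -0.009 3.04 27
ring s mm 62.50000000000016 64.00000000000017
```

View pics/rect_a9.png

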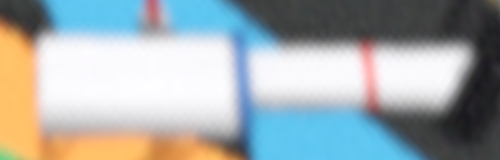

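>>> carry_out(
  series=[
    [5,0,-3,0,0],
    [5,0,-3,0,0],
    [5,0,-2,0,0],
    [4,0,1.5,0,0],
    [0,0,0,0,0],
    [0,0,0,0,0],
    [0,0,0,0,0],
    [0,0,0,0,0],
  ],
)

```text
time_s: 18.8
tcp_pos: [0.6013, 0.2503, 0.1633]
orientation: [-180.0, 0.0, 14.8]
contact_force: [0.4, 1.2, -1.0]
width: 0.0213
gripper_force: 30.0
```

```bash
python3 ang.py a10 ; python3 rel.py a10; python3 -c "
import numpy as np
from rig import monitor
p=monitor.observe()['tcp_pos']+[0,0,.0188]-np.array([.504,.2247,.130]);u=np.array([.8373,.2212,.5]);n=np.array([-.2554,.9668,0]);w=np.cross(u,n);w*=np.sign(w[2]);print('centre s,lat,h',p@u,p@n,p@w)"
```

```text
tcp [0.6013 0.2503 0.1633] f [ 0.4  1.2 -1. ] n 323 tilt 30.749155540264507 axis offset at grip mm 3.020617088067695 tip along -161.69329304322102
sleeve width 51.0 slope deg -0.37 h at s=0 mm -2.23 at -0.009 -2.17 25
boom width 34.0 slope deg -3.0 h at s=0 mm 1.68 at -0.009 2.15 23
centre s,lat,h 0.11325889427418337 -0.000162156685542255 -0.005160406021657481
```

>>> carry_out(
  series=[
    [5.2,0,-3,0,0],
    [2,0,3.5,0,0],
    [-2.7,0,1.4,0,0],
    [-2.7,0,1.4,0,0],
    [-2.7,0,1.4,0,0],
    [-2.7,0,1.4,0,0],
    [-2.7,0,1.4,0,0],
    [0,0,0,0,0],
  ],
)

```text
time_s: 19.85
tcp_pos: [0.6005, 0.25, 0.1609]
orientation: [-180.0, -0.9, 14.8]
contact_force: [9.5, 2.0, 3.8]
width: 0.0219
gripper_force: 30.0
```

```bash
cat > st.py <<'E'
import numpy as np
from rig import monitor
o=monitor.observe();p=o['tcp_pos']+[0,0,.0188]-np.array([.504,.2247,.130]);u=np.array([.8373,.2212,.5]);n=np.array([-.2554,.9668,0]);w=np.cross(u,n);w*=np.sign(w[2]);f=o['contact_force']+[0,0,1.4]
print('centre s,lat,h',1000*np.array([p@u,p@n,p@w]).round(4),'force s,lat,h',np.array([f@u,f@n,f@w]).round(1),o['orientation'].round(1))
E
python3 ang.py a11 ; python3 rel.py a11; python3 st.py
```

```text
tcp [0.6005 0.25   0.1609] f [9.5 2.  3.8] n 303 tilt 29.06613714292661 axis offset at grip mm 0.3047992057796864 tip along -157.1713400132699
sleeve width 51.5 slope deg -0.36 h at s=0 mm -2.24 at -0.009 -2.19 25
boom width 34.0 slope deg -1.38 h at s=0 mm -2.96 at -0.009 -2.75 27
centre s,lat,h [111.3  -0.2  -6.9] force s,lat,h [12.1 -0.3 -0. ] [-180.    -0.9   14.8]
```

>>> carry_out(
  series=[
    [5.2,0,-3,0,0],
    [-0.8,2,-1.5,0,0],
    [-2.6,0,1.5,0,0],
    [-2.6,0,1.5,0,0],
    [-2.6,0,1.5,0,0],
    [0,0,0,0,0],
    [0,0,0,0,0],
    [0,0,0,0,0],
  ],
)

```text
time_s: 20.9
tcp_pos: [0.5924, 0.2459, 0.1556]
orientation: [-180.0, 0.0, 14.8]
contact_force: [-1.0, 1.2, -1.8]
width: 0.0215
gripper_force: 30.0
```

```bash
python3 st.py; python3 ang.py a12 >/dev/null; python3 rel.py a12
```

```text
centre s,lat,h [100.9  -2.1  -7. ] force s,lat,h [-0.8  1.5  0. ] [-180.     0.    14.8]
sleeve width 51.5 slope deg -0.29 h at s=0 mm -2.16 at -0.009 -2.11 25
boom width 34.0 slope deg -2.42 h at s=0 mm -2.91 at -0.009 -2.53 28
ring s mm 54.500000000000156 55.000000000000156
```

>>> carry_out(
  series=[
    [-3.7,0,1.65,0,0],
    [-3.7,0,1.65,0,0],
    [-3.7,0,1.65,0,0],
    [-3.7,0,1.65,0,0],
    [-3.7,0,1.65,0,0],
    [-3.7,0,1.65,0,0],
    [-3.7,0,1.65,0,0],
    [0,0,0,0,0],
  ],
)

```text
time_s: 21.95
tcp_pos: [0.5671, 0.2391, 0.1439]
orientation: [-180.0, 0.0, 14.8]
contact_force: [1.0, 2.5, -2.5]
width: 0.0217
gripper_force: 30.0
```

```bash
python3 st.py; python3 ang.py a13 >/dev/null; python3 rel.py a13
```

```text
centre s,lat,h [72.3 -2.2 -4. ] force s,lat,h [ 0.8  2.2 -1.7] [-180.     0.    14.8]
sleeve width 51.0 slope deg -0.34 h at s=0 mm -2.16 at -0.009 -2.11 25
boom width 34.25 slope deg -1.86 h at s=0 mm -2.21 at -0.009 -1.92 21
```

```bash
cat > ring.py <<'E'
import cv2,numpy as np,sys
for n in sys.argv[1:]:
    g=cv2.imread(f"pics/rect_{n}.png").astype(float);S=-120+.5*np.arange(g.shape[1])
    out=[]
    for r0,r1 in((50,70),(70,90),(90,105)):
        b=g[r0:r1].mean(0);red=np.clip(b[:,2]-b[:,1],0,None);red[:235]=0;red[400:]=0;red[red<.4*red.max()]=0
        blu=np.clip(b[:,0]-b[:,2],0,None)*(b[:,1]<140);blu[:200]=0;blu[280:]=0;blu[blu<.4*blu.max()]=0
        ok=np.nonzero(blu)[0]
        out.append(((red*S).sum()/red.sum(),red.max(),(blu*S).sum()/max(blu.sum(),1),S[ok.min()] if len(ok) else 0,S[ok.max()] if len(ok) else 0))
    print(n,np.round(out,1).tolist())
E
python3 ring.py a9 a12 a13
```

```text
a9 [[63.7, 76.7, 0.0, 0.0, 0.0], [65.0, 71.5, 0.0, 0.0, 0.0], [65.8, 69.5, 0.0, 0.0, 0.0]]
a12 [[54.3, 46.2, 0.0, 0.0, 0.0], [54.8, 87.8, 0.0, 0.0, 0.0], [55.7, 91.1, 0.0, 0.0, 0.0]]
a13 [[26.2, 40.5, 0.0, 0.0, 0.0], [26.0, 80.3, 0.0, 0.0, 0.0], [26.5, 78.6, 0.0, 0.0, 0.0]]
```

```bash
python3 - <<'E'
import cv2,numpy as np
g=cv2.imread("pics/rect_a9.png")
for r in (45,60,75,90,105,120):
    print(r,[(int(-120+.5*c),*map(int,g[r-3:r+4,c-1:c+2].mean((0,1)))) for c in range(228,262,3)])
E
```

```text
45 [(-6, 225, 211, 204), (-4, 217, 193, 179), (-3, 211, 173, 147), (-1, 208, 157, 118), (0, 209, 152, 101), (1, 215, 160, 100), (3, 222, 174, 112), (4, 229, 188, 124), (6, 234, 199, 137), (7, 238, 205, 145), (9, 237, 206, 148), (10, 235, 205, 151)]
60 [(-6, 238, 231, 231), (-4, 230, 216, 213), (-3, 223, 196, 185), (-1, 217, 175, 151), (0, 215, 163, 131), (1, 217, 169, 136), (3, 223, 187, 162), (4, 232, 208, 194), (6, 240, 226, 219), (7, 245, 236, 232), (9, 248, 241, 237), (10, 250, 244, 241)]
75 [(-6, 243, 239, 239), (-4, 235, 224, 223), (-3, 226, 205, 197), (-1, 220, 184, 166), (0, 216, 167, 138), (1, 216, 165, 132), (3, 220, 179, 152), (4, 228, 201, 186), (6, 237, 223, 217), (7, 244, 236, 233), (9, 248, 243, 242), (10, 250, 248, 247)]
90 [(-6, 246, 243, 244), (-4, 237, 231, 230), (-3, 226, 210, 206), (-1, 217, 188, 175), (0, 212, 168, 142), (1, 211, 158, 124), (3, 213, 164, 133), (4, 218, 181, 160), (6, 225, 202, 192), (7, 231, 219, 214), (9, 234, 228, 226), (10, 236, 233, 232)]
105 [(-6, 238, 235, 236), (-4, 229, 223, 223), (-3, 217, 205, 202), (-1, 207, 184, 175), (0, 200, 161, 140), (1, 197, 145, 111), (3, 198, 143, 102), (4, 201, 150, 108), (6, 202, 161, 123), (7, 203, 171, 139), (9, 205, 180, 153), (10, 205, 185, 161)]
120 [(-6, 215, 214, 214), (-4, 209, 204, 204), (-3, 200, 191, 188), (-1, 189, 173, 165), (0, 180, 150, 132), (1, 178, 134, 103), (3, 182, 131, 85), (4, 192, 140, 78), (6, 204, 155, 79), (7, 216, 170, 84), (9, 225, 182, 88), (10, 230, 190, 94)]
```

>>> carry_out(
  series=[
    [-2.9,0,1.35,0,0],
    [-2.9,0,1.35,0,0],
    [-2.9,0,1.35,0,0],
    [-2.9,0,1.35,0,0],
    [-2.9,0,1.35,0,0],
    [0,0,0,0,0],
    [0,0,0,0,0],
    [0,0,0,0,0],
  ],
)

```text
time_s: 23.0
tcp_pos: [0.5531, 0.2353, 0.1371]
orientation: [180.0, 0.1, 14.8]
contact_force: [1.0, 1.7, -3.7]
width: 0.0212
gripper_force: 30.0
```

```bash
python3 st.py; python3 ang.py a14 >/dev/null; python3 rel.py a14; python3 ring.py a14;  python3 - <<'E'
import cv2,numpy as np
g=cv2.imread("pics/rect_a14.png")
for r in (75,90):
    print(r,[(int(-120+.5*c),*map(int,g[r-3:r+4,c-1:c+2].mean((0,1)))) for c in range(228,290,4)])
E
```

```text
centre s,lat,h [56.4 -2.3 -2.7] force s,lat,h [ 0.1  1.4 -2.7] [1.80e+02 1.00e-01 1.48e+01]
sleeve width 51.0 slope deg -0.36 h at s=0 mm -2.22 at -0.009 -2.16 25
boom width 31.5 slope deg 3.58 h at s=0 mm -4.69 at -0.009 -5.25 8
ring s mm 8.000000000000117 10.00000000000012
a14 [[8.5, 23.6, 0.0, 0.0, 0.0], [9.5, 93.7, 0.0, 0.0, 0.0], [9.9, 91.0, 0.0, 0.0, 0.0]]
75 [(-6, 244, 240, 240), (-4, 231, 219, 215), (-2, 221, 191, 176), (0, 217, 169, 139), (2, 216, 164, 138), (4, 213, 172, 176), (6, 197, 169, 222), (8, 172, 157, 244), (10, 169, 163, 253), (12, 195, 192, 254), (14, 229, 226, 252), (16, 247, 244, 251), (18, 251, 248, 249), (20, 253, 250, 249), (22, 253, 249, 249), (24, 253, 249, 249)]
90 [(-6, 246, 243, 244), (-4, 234, 225, 224), (-2, 219, 195, 185), (0, 211, 169, 142), (2, 210, 158, 127), (4, 210, 162, 154), (6, 197, 160, 196), (8, 173, 149, 227), (10, 162, 152, 243), (12, 186, 184, 248), (14, 222, 220, 249), (16, 243, 240, 250), (18, 250, 247, 250), (20, 252, 248, 250), (22, 252, 249, 250), (24, 252, 249, 250)]
```

>>> carry_out(
  series=[
    [-1.3,0,0.75,0,0],
    [-1.3,0,0.75,0,0],
    [0,0,0,0,0],
    [0,0,0,0,0],
    [0,0,0,0,0],
    [0,0,0,0,0],
    [0,0,0,0,0],
    [0,0,0,0,0],
  ],
)

```text
time_s: 24.05
tcp_pos: [0.5511, 0.2348, 0.136]
orientation: [180.0, -0.0, 14.8]
contact_force: [3.7, 2.9, -2.1]
width: 0.0216
gripper_force: 30.0
```

```bash
python3 st.py; python3 ang.py a15 >/dev/null; python3 rel.py a15; python3 ring.py a15
```

```text
centre s,lat,h [54.1 -2.2 -2.5] force s,lat,h [ 3.4  1.9 -2.8] [180.   -0.   14.8]
sleeve width 51.0 slope deg -0.4 h at s=0 mm -2.26 at -0.009 -2.2 25
boom width 31.5 slope deg 3.35 h at s=0 mm -4.43 at -0.009 -4.96 9
ring s mm 6.500000000000117 7.500000000000117
a15 [[6.6, 25.9, 0.0, 0.0, 0.0], [7.2, 91.8, 3.2, 3.0, 3.5], [8.1, 75.0, 3.3, 2.5, 4.5]]
```

>>> carry_out(
  series=[
    [0,0,0,0,0.6],
    [0,0,0,0,0.6],
    [0,0,0,0,0.6],
    [0,0,0,0,0.6],
    [0,0,-20,0,0.6],
    [0,0,-40,0,0.6],
    [0,0,-50,0,0.6],
    [0,0,-50,0,0.6],
  ],
)

```text
time_s: 25.1
tcp_pos: [0.551, 0.2348, 0.2993]
orientation: [-180.0, -0.1, 14.8]
contact_force: [-0.3, 0.4, 0.8]
width: 0.0568
gripper_force: 0.0
```

>>> carry_out(
  series=[
    [-50,0,0,0,0],
    [-50,0,0,0,0],
    [-50,0,0,0,0],
    [0,0,0,0,0],
    [0,0,0,0,0],
    [0,0,0,0,0],
    [0,0,0,0,0],
    [0,0,0,0,0],
  ],
)

```text
time_s: 26.1
tcp_pos: [0.4065, 0.1965, 0.2957]
orientation: [180.0, 0.1, 14.8]
contact_force: [0.6, 0.2, -0.2]
width: 0.0004
gripper_force: 0.0
```

```bash
python3 - <<'E'
from h import *
print(monitor.observe()["time_s"]);snap("side","a16")
E
python3 rel.py a16; python3 ring.py a16; python3 - <<'E'
from h import *
a=load("a16")[0];cv2.imwrite("pics/c16.png",cv2.resize(a[70:170,190:310],None,fx=6,fy=6,interpolation=2))
E
```

```text
26.1
sleeve width 51.0 slope deg -0.33 h at s=0 mm -2.2 at -0.009 -2.15 25
boom width 34.75 slope deg -2.52 h at s=0 mm -2.03 at -0.009 -1.64 28
a16 [[37.7, 0.8, 0.0, 0.0, 0.0], [6.5, 51.3, 0.0, 0.0, 0.0], [7.3, 36.9, 3.3, 2.5, 4.5]]
```

View pics/c16.png

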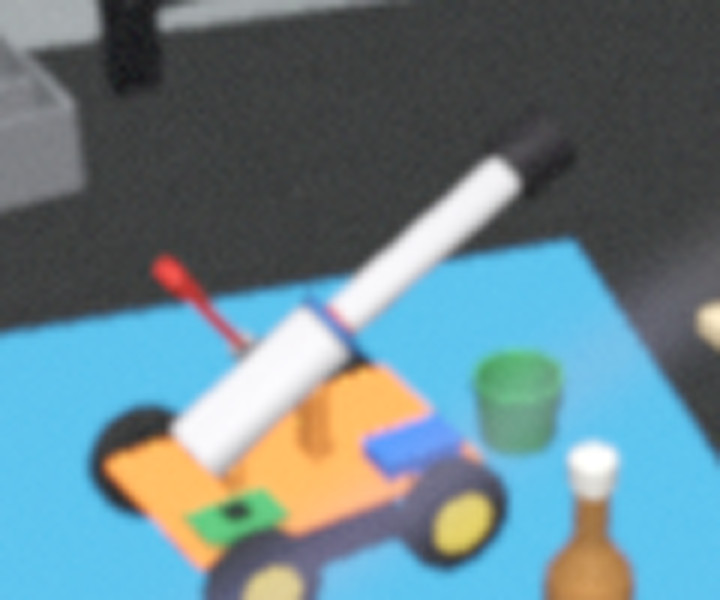

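```bash
python3 - <<'E'
from h import *
im,d,c=snap("wrist","w17");K,R,t=c
M=np.array([.504,.2247,.130]);u=np.array([.8373,.2212,.5]);nn=np.array([-.2554,.9668,0]);o=-R.T@t;print(o)
S,L=np.meshgrid(np.arange(-.06,.19,.0005),np.arange(.05,-.05,-.0005))
X=M+S[...,None]*u+L[...,None]*nn;p=(X@R.T+t)@K.T;p=p[...,:2]/p[...,2:];print(p[0,0],p[-1,-1],p[100,120])
g=cv2.remap(im,p[...,0].astype(np.float32),p[...,1].astype(np.float32),cv2.INTER_CUBIC)
v=(M-o)/np.linalg.norm(M-o);w=np.cross(u,nn);w*=np.sign(w[2]);print("ray u,w",v@u,v@w)
cv2.imwrite("pics/w17r.png",np.vstack([cv2.resize(g,None,fx=1.5,fy=1.5),im[:300,:500][:,:].repeat(1,0) if 0 else np.zeros((1,750,3),np.uint8)]))
for r in(80,100,120):print(r,[(-60+.5*cc,*map(int,g[r-3:r+4,cc-1:cc+2].mean((0,1)))) for cc in range(100,160,3)])
E
```

```text
[0.4717883  0.21432943 0.46567434]
[231.86444227 139.74752173] [ 372.54654525 -264.92625296] [280.34803465  83.01213969]
ray u,w -0.4107359197750487 -0.9117078578358508
80 [(-10.0, 138, 84, 51), (-8.5, 146, 88, 54), (-7.0, 149, 90, 55), (-5.5, 131, 92, 71), (-4.0, 154, 149, 154), (-2.5, 122, 113, 140), (-1.0, 76, 59, 118), (0.5, 64, 49, 117), (2.0, 55, 45, 117), (3.5, 74, 63, 121), (5.0, 122, 110, 133), (6.5, 146, 130, 132), (8.0, 145, 131, 128), (9.5, 134, 151, 180), (11.0, 131, 154, 185), (12.5, 130, 151, 178), (14.0, 131, 151, 179), (15.5, 131, 153, 181), (17.0, 130, 153, 182), (18.5, 131, 155, 185)]
100 [(-10.0, 177, 107, 66), (-8.5, 167, 100, 59), (-7.0, 159, 121, 101), (-5.5, 224, 220, 232), (-4.0, 124, 126, 241), (-2.5, 67, 71, 240), (-1.0, 67, 71, 240), (0.5, 66, 70, 240), (2.0, 152, 152, 234), (3.5, 245, 242, 245), (5.0, 243, 241, 245), (6.5, 243, 241, 245), (8.0, 243, 241, 245), (9.5, 243, 241, 245), (11.0, 243, 241, 245), (12.5, 243, 241, 245), (14.0, 243, 241, 245), (15.5, 243, 241, 245), (17.0, 243, 241, 245), (18.5, 243, 241, 245)]
120 [(-10.0, 175, 105, 65), (-8.5, 180, 108, 66), (-7.0, 163, 98, 60), (-5.5, 148, 111, 92), (-4.0, 198, 195, 200), (-2.5, 173, 170, 204), (-1.0, 84, 77, 180), (0.5, 63, 57, 179), (2.0, 61, 56, 181), (3.5, 82, 76, 177), (5.0, 155, 145, 181), (6.5, 191, 180, 187), (8.0, 198, 185, 183), (9.5, 187, 199, 221), (11.0, 185, 206, 232), (12.5, 185, 206, 233), (14.0, 184, 206, 233), (15.5, 183, 206, 234), (17.0, 183, 206, 234), (18.5, 186, 206, 231)]
```

View pics/w17r.png

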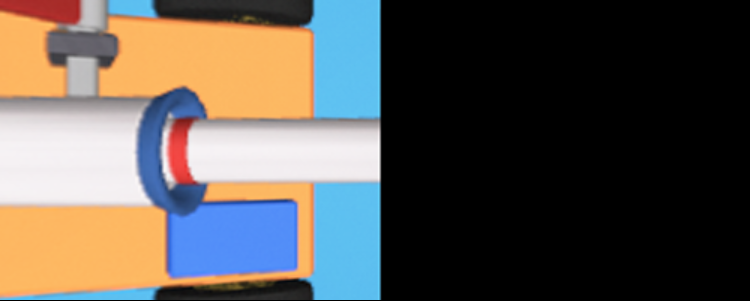

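>>> carry_out(
  series=[
    [35,-26,0,0,0],
    [36,-26,0,0,0],
    [0,0,0,0,0],
    [0,0,35,0,0],
    [0,0,35,0,0],
    [0,0,35,0,0],
    [0,0,30,0,0],
    [0,0,0,0,0],
  ],
)

```text
time_s: 27.2
tcp_pos: [0.4591, 0.2635, 0.1582]
orientation: [179.9, 0.3, 14.8]
contact_force: [0.2, -0.0, -0.1]
width: 0.0005
gripper_force: 0.0
```

```bash
cat > rv.py <<'E'
from h import *
s=monitor.observe();p=s["tcp_pos"]-[.475,.217,0];c,q=.9668,.2554
print(s["time_s"],"rover TCP",1000*np.array([p[0]*c+p[1]*q,-p[0]*q+p[1]*c,p[2]]).round(4),s["contact_force"].round(1))
def red(n,name):
    im,d,cc=snap(n,name);P=cloud(d,*cc);h=cv2.cvtColor(im,cv2.COLOR_BGR2HSV)
    r=P-[.475,.217,0];X=np.stack([r[...,0]*c+r[...,1]*q,-r[...,0]*q+r[...,1]*c,r[...,2]],-1)
    m=((h[...,0]<7)|(h[...,0]>172))&(h[...,1]>140)&(abs(X[...,1]-.05)<.03)&(X[...,2]>.06)&(X[...,0]<.02)&(X[...,0]>-.11)
    Q=X[m]
    if len(Q)>3:
        th=np.degrees(np.arctan2(Q[:,2]-.095,-Q[:,0]));rr=np.hypot(Q[:,0],Q[:,2]-.095);print(n,len(Q),"lever deg above level",np.median(th[rr>.03]).round(1),"tip-ish",Q[np.argmax(rr)].round(3))
red("side","l_s");red("scene","l_c")
E
python3 rv.py
```

```text
27.2 rover TCP [ -3.5  49.  158.2] [ 0.2 -0.  -0.1]
side 25 lever deg above level 59.5 tip-ish [-0.04   0.049  0.162]
scene 77 lever deg above level 66.5 tip-ish [0.004 0.04  0.191]
```

>>> carry_out(
  series=[
    [-7,0,6.5,0,0],
    [-9,0,5.5,0,0],
    [-9,0,5.5,0,0],
    [-6.5,0,8,0,0],
    [-6.5,0,8,0,0],
    [-4,0,10,0,0],
    [-4,0,10,0,0],
    [0,0,0,0,0],
  ],
)

```text
time_s: 28.3
tcp_pos: [0.4157, 0.2526, 0.1058]
orientation: [180.0, 0.2, 14.8]
contact_force: [0.7, -0.7, 0.2]
width: 0.0003
gripper_force: 0.0
```

```bash
python3 rv.py
```

```text
28.3 rover TCP [-48.2  49.5 105.8] [ 0.7 -0.7  0.2]
side 48 lever deg above level 9.8 tip-ish [-0.073  0.045  0.105]
scene 80 lever deg above level 11.3 tip-ish [-0.063  0.062  0.063]
```

Lever follows (about 10° left). Press to the stop.

>>> carry_out(
  series=[
    [-2,0,5,0,0],
    [0,0,4,0,0],
    [0,0,3,0,0],
    [0,0,3,0,0],
    [0,0,0,0,0],
    [0,0,0,0,0],
    [0,0,0,0,0],
    [0,0,0,0,0],
  ],
)

```text
time_s: 29.4
tcp_pos: [0.4154, 0.2528, 0.096]
orientation: [180.0, 0.0, 14.8]
contact_force: [-8.6, -5.2, 19.4]
width: 0.0003
gripper_force: 10.0
```

```bash
python3 rv.py
```

```text
29.4 rover TCP [-48.5  49.9  96. ] [-8.6 -5.2 19.4]
side 55 lever deg above level 0.3 tip-ish [-0.073  0.04   0.093]
scene 74 lever deg above level 2.2 tip-ish [-0.067  0.041  0.095]
```

>>> carry_out(
  series=[
    [0,0,-10,0,0],
    [0,0,-40,0,0],
    [0,0,-50,0,0],
    [0,0,-50,0,0],
    [0,0,-50,0,0],
    [-10,40,0,0,0],
    [-10,12,0,0,0],
    [0,0,0,0,0],
  ],
)

```text
time_s: 30.5
tcp_pos: [0.4082, 0.1967, 0.2915]
orientation: [-180.0, 0.1, 14.7]
contact_force: [0.3, -1.2, 0.3]
width: 0.0003
gripper_force: 0.0
```

```bash
python3 rv.py; python3 - <<'E'
from h import *
im,d,c=snap("wrist","w20");K,R,t=c
M=np.array([.504,.2247,.130]);u=np.array([.8373,.2212,.5]);nn=np.array([-.2554,.9668,0]);o=-R.T@t
S,L=np.meshgrid(np.arange(-.06,.19,.0005),np.arange(.05,-.05,-.0005))
w=np.cross(u,nn);w*=np.sign(w[2]);v=(M-o)/np.linalg.norm(M-o);k=(v@u)/(v@w)
X=M+S[...,None]*u+L[...,None]*nn;p=(X@R.T+t)@K.T;p=p[...,:2]/p[...,2:]
g=cv2.remap(im,p[...,0].astype(np.float32),p[...,1].astype(np.float32),cv2.INTER_CUBIC).astype(int)
r=g[95:106].mean(0);s=S[0]*1000;red=(r[:,2]-r[:,1]>90)&(s<30)&(s>-20);blu=(r[:,0]-r[:,2]>60)&(s<10)&(s>-25)
print("red near edge s",s[red].min()+11*k,"far",s[red].max()+11*k,"mouth",s[blu].max()+16.5*k,"k",k)
E
```

```text
30.5 rover TCP [-69.7  -2.6 291.5] [ 0.3 -1.2  0.3]
side 48 lever deg above level -0.7 tip-ish [-0.073  0.04   0.093]
scene 114 lever deg above level 0.2 tip-ish [-0.068  0.06   0.064]
red near edge s 1.0352472623182885 far 6.535247262318293 mouth 0.05287089347740359 k 0.4577497511198397
```

```bash
python3 -c "
from rig import order
print(order.hand_in())"
```

```text
the job is handed in; nothing more can be done
None
```

I handed the job in at about 30 s of the 69 s allowed; the hand-in returned no verdict. The boom is in the sleeve with the ring edge about 1 mm from the mouth and the whole ring showing. The lever is down at its stop, the gripper is clear, and I saw no contact with the bystanders.

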